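Scrub the refill beaker, then open the green canister of unknown thread hand

TASK

Get ready for a refill at the shop counter. First give the inside of the white beaker two full strokes with the brush that stands in it - up until the bristles are near the rim and back down to the bottom, twice, never taking the bristles out - and leave the brush standing in the beaker. Then take the cap off the green canister (nobody knows which way its thread goes: try one way and, if it is blocked, the other), and finish while still holding the cap in the gripper, upright, about 10 cm above its closed position and straight over the canister; leave the white canister shut and do not disturb the other things.

Things in the scene. Friction and masses are not known exactly. Their poses are not given: they have to be found in the camera images.
- brush_grip (a point): bottle brush standing upright in the beaker, loose, about 70 g: round wooden handle 18 mm diameter and 85 mm long at the top, thin steel rod, blue-and-white bristle head 54 mm diameter and 60 mm long at the bottom; 235 mm long in all. This point is the middle of the wooden handle, 193 mm above the brush's lower end; z along the brush, up
- brush: the brush's lower end: centre of the underside of the bristle head. It rests on the beaker's inner floor, 6 mm above the beaker's origin
- beaker: white open ceramic beaker, loose, about 0.6 kg, 72 mm outer and 64 mm inner diameter, 130 mm tall, inner floor 6 mm thick (124 mm deep inside). Origin at the centre of its underside, z up
- canister_green: green refill canister, the one to open: 104 mm diameter, fixed on a wooden tray, with a black bar-grip cap. Origin at the centre of its underside (12 mm above the table). Heights above the origin: body ends 118 mm, neck 143 mm; with the cap closed, centre of the grip bar 162 mm, its top 176 mm. It stands 190 mm left or right of the white one
- cap_green_grip (a point): grip bar of the green canister's black cap: skirt 60 mm diameter, 29 mm high, flat-topped, carrying an upright grip bar 56 mm long, 14 mm thick, 28 mm high. This point is the centre of the bar (14 mm above the flat, 43 mm above the cap's lower edge); x along the bar, z up
- cap_green: the same black cap (about 60 g), origin at the centre of its lower edge. Short coarse thread of unknown hand: the wrong way it comes to a firm stop within 4 to 10 degrees; the right way it turns freely and lifts straight off once turned 50 to 110 degrees from closed. Before that it lifts no more than 2 mm
- canister_white: white refill canister, to be left shut: 104 mm diameter, fixed on a wooden tray, with a black bar-grip cap. Origin at the centre of its underside (12 mm above the table). Heights above the origin: body ends 118 mm, neck 143 mm; with the cap closed, centre of the grip bar 162 mm, its top 176 mm. Its thread is of the other hand
- cap_white_grip (a point): black cap on the white canister, to be left alone: same as the green one's cap
- amber_bottle: amber glass bottle, 48 mm diameter, 130 mm tall, loose; not to be disturbed. Origin at the centre of its underside
- blue_bottle: blue bottle, 52 mm diameter, 150 mm tall, loose; not to be disturbed. Origin at the centre of its underside
- cream_jar: low amber jar with brass lid, 64 mm diameter, 50 mm tall, loose; not to be disturbed. Origin at the centre of its underside
- tin: aluminium tin, 60 mm diameter, 60 mm tall, loose; not to be disturbed. Origin at the centre of its underside
- soap: yellow bar of soap, 80 x 55 x 30 mm, loose; not to be disturbed. Origin at the centre of its underside

How it is judged:
On the way, in this order (a step that is already met when the one before it is completed fails the run):
1. the brush is drawn up inside the beaker (horizontal distance between brush and beaker below 0.02 m and z of brush in the frame of beaker above 0.046 m), for 0.05 s.
2. and pushed back to the bottom (horizontal distance between brush and beaker below 0.02 m and z of brush in the frame of beaker below 0.016 m), for 0.05 s.
3. the brush is drawn up a second time (all of step 1), for 0.05 s.
4. and pushed back to the bottom again (all of step 2), for 0.05 s.
5. the green canister's cap is lifted off its neck (z of cap_green_grip in the frame of canister_green above 0.197 m), for 0.05 s.
At the end, for the whole second after the job is handed in: Green canister's cap held in the fingers (over 1 N), 6 to 15 cm above its closed position, within 5 cm of the canister's axis, within 0.3 rad of upright; white cap still on; beaker upright, the released brush resting in it, its lower end within 10 mm of the inner floor (all of step 4 and z of cap_green_grip in the frame of canister_green between 0.222 and 0.312 m and horizontal distance between cap_green_grip and canister_green below 0.05 m and angle between cap_green_grip's own z axis and vertical below 0.3 rad and contact force between the fingers and cap_green above 1 N and z of cap_white_grip in the frame of canister_white below 0.168 m and horizontal distance between cap_white_grip and canister_white below 0.006 m and angle between beaker's own z axis and vertical below 0.1 rad and contact force between the fingers and brush below 0.1 N); the arm keeps its last pose, push and grip.
It fails at once if the bristles are taken out of the beaker (z of brush in the frame of beaker above 0.125 m).
It fails at once if the beaker is tipped or pushed more than 6 cm away (angle between beaker's own z axis and vertical above 0.4 rad or distance of beaker from where it was at the start of the episode above 0.06 m).
It fails at once if the white canister's cap is taken off (distance of cap_white_grip from where it was at the start of the episode above 0.015 m).
It fails at once if a bystander is knocked over or pushed more than 4 cm away (distance of any of amber_bottle, blue_bottle, cream_jar, tin, soap from where it was at the start of the episode above 0.04 m or angle between any of amber_bottle, blue_bottle, cream_jar, tin, soap's own z axis and vertical above 0.5 rad).
It also fails if it takes over 58 s, if anything falls off the work surface, if the arm or the gripper's body presses on something with over 40 N, if the wrist force passes 120 N, or if a joint passes its speed limit or range.

ROBOT

A 6-joint arm with a two-finger parallel gripper is mounted at the origin on the work surface. World frame = base frame: x ahead of the robot, y to its left, z up, the work surface at z = 0. Lengths are in m, angles in rad, forces in N, time in s.
With the tool pointing down it reaches from about 0.35 to 0.775 m from the base axis. Payload 5.5 kg.
Tool frame: the origin (TCP) lies on the centre line of the jaws, within the pads' length; the fingertips stand 11 mm ahead of it and the grasp point (between the pads) lies 8 mm behind it (env.tip_reach is the distance from the TCP to the fingertips, in m); z points along the fingers, x is the direction in which the jaws open and shut, and the axes are right-handed (so a half turn about z gives the same grasp; the last joint's range is limited). The gripper opens to 85 mm and grips with 20 to 120 N. Pads are 22 mm wide; open, the fingers measure 114 mm over their backs; the gripper's body (76 mm by 85 mm) begins 54 mm behind the grasp point. The pads swing forward as they close: fully open they stand 13 mm farther back than shut.
Start: joints at [1.097, 0.313, 0.046, 1.304, 0, 1.431], TCP at [0.188, 0.543, 0.242] pointing down, gripper open.
Joint ranges: [-2.76, 2.76], [-0.86, 1.69], [-1.03, 1.26], [-2.2, 2.34], [-1.47, 1.5], [-3.14, 3.14]. Speed limits (rad/s): [2.57, 2.57, 3.14, 3.14, 3.14, 3.14].

INTERFACE

Orientations are given as a unit quaternion [w, x, y, z].
In Python, from workcell import env gives the robot as it stands.
- The arm moves only by the tool carry_out, never from a script. Its argument "moves" is one flat list of numbers, 7 for each row, row after row: the gripper command: -1 is shut, 1 is fully open, values between are in proportion, then the shift along the tool's x, y, z in m, then the turn, a rotation vector about the tool's x, y, z in degrees. A call has exactly 5 rows; each row shifts and turns the pose as measured when the row begins, along the tool's axes as they then stand; what a row does not reach is not made up. A row lasts 1/8 s, in which the tool goes at most 62.5 mm and 10.7 degrees, less where a joint would pass 70% of its speed; a pose out of reach is approached as far as the arm can. A call is refused whole if a number of a shift passes 0.0625 or a number of a turn 10.7, either way. A call with a gripper value outside its range is refused whole. The fingers move at their own pace and stop on an object; "squeeze" is the grip in N (left out, the last holds). Time passes only in rows, so rows that do not move let the fingers close, or fill a call up. It gives the time, the measured TCP pose, the force and the opening at its end, in the units of the state.
- env.get_state(): the state, without advancing time (a new reading comes with each control period).
- env.read_camera(name): name is "scene" or "top"; returns the picture (400x640x3 uint8, red, green, blue); there is no depth.
- env.calibration(name): a dict with "camera_matrix" (3x3 intrinsics, pixels), "k1" (the pictures are not rectified: a ray, as slopes to the right and down, at radius r is drawn at 1 + k1 r^2 times it, then the intrinsics apply), "rvec" (rotation vector, rad) and "tvec" (3), from world to camera coordinates, as OpenCV has them. Camera axes: x right, y down, z forward; pixel columns grow to the right and rows downward; lengths in m; the calibration is good to about 2 mm. A picture is of the moment at which its call begins. calibration takes no time and is no camera call.
- env.hand_in(): hands the job in, once; it reports no verdict.
The state is a dict: "clock": time; "joint_pos": joint angles; "qvel": joint speeds; "tau": joint torques, N m; "tcp_pos": TCP position; "orientation": TCP orientation; "wrist_force": force on the tool from outside, world axes, zero at the start; "ft_torque": the same for the moment, N m; "finger_gap": finger opening in m.
Only numpy, scipy, OpenCV 4.12 (cv2) and the standard library are available. Lean on these libraries where they do the work, as an engineer would, in place of code of your own. Each camera call takes 0.05 s, during which the arm holds its last target. There are 200 camera calls.

## Working session

There is one attempt and no reset: what is moved stays moved. The work goes in short steps, Python scripts to look and compute and a tool call to move; the robot and the scene stay as the last step left them, time stands still between calls to the robot, and variables do not carry over. Pictures are saved under pics/ and viewed, about 8 in all and at most 12, crops included, and the job is handed in when it is done.

Besides the shell and the picture viewer there is one more tool, called after "Call:" in YAML: its name, and indented under it one key for each argument. carry_out: Moves the arm, as the interface text tells. Its arguments: {"type":"object","properties":{"moves":{"type":"array"},"squeeze":{"type":"number"}},"required":["moves"]}

```bash
mkdir -p pics; ls; python3 - <<'E'
from workcell import env
import cv2
for n in("scene","top"):
    cv2.imwrite(f"pics/{n}0.png",env.read_camera(n)[:,:,::-1]); print(n,env.calibration(n))
print(env.get_state())
E
```

```text
pics
scene {'camera_matrix': array([[462.27992739,   0.        , 325.65911679],
       [  0.        , 462.27992739, 195.33228718],
       [  0.        ,   0.        ,   1.        ]]), 'k1': -0.10529842891944895, 'rvec': array([ 1.16980968,  2.36756877, -0.97739276]), 'tvec': array([ 0.31044191, -0.20541296,  1.85183454])}
top {'camera_matrix': array([[487.99397693,   0.        , 314.99927206],
       [  0.        , 487.99397693, 201.12499463],
       [  0.        ,   0.        ,   1.        ]]), 'k1': -0.11849529369497397, 'rvec': array([ 2.09962339, -2.1282723 ,  0.17954989]), 'tvec': array([0.02475452, 0.57670469, 1.51704636])}
{'clock': 0.1, 'joint_pos': array([1.09738657e+00, 3.13967775e-01, 4.50744868e-02, 1.30358294e+00,
       7.81212589e-06, 1.43120929e+00]), 'qvel': array([ 0.00111475, -0.00209144,  0.00291764,  0.00030153,  0.00024316,
       -0.00100883]), 'tau': array([ 2.12482009e-03, -4.81724703e+01,  2.99245101e+01,  1.27019623e-02,
       -9.03546788e-05,  1.19089898e-05]), 'tcp_pos': array([0.18820109, 0.54286449, 0.24146645]), 'orientation': array([ 3.83584511e-04,  8.14756461e-01,  5.79802728e-01, -7.47256984e-04]), 'wrist_force': array([ 0.21662606,  0.76628683, -0.48936164]), 'ft_torque': array([ 0.02469659, -0.03167118, -0.02513547]), 'finger_gap': 0.08526223017324187}
```

View pics/scene0.png

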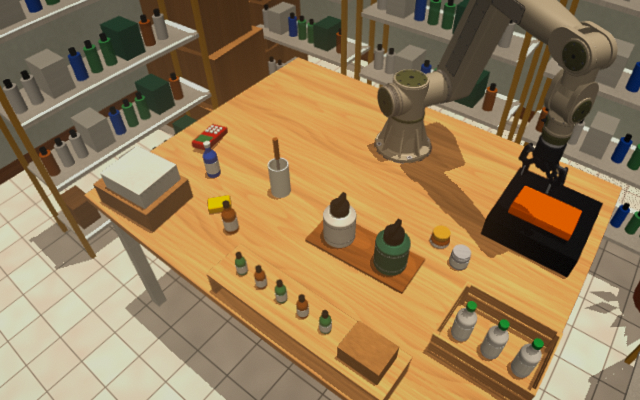

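View pics/top0.png

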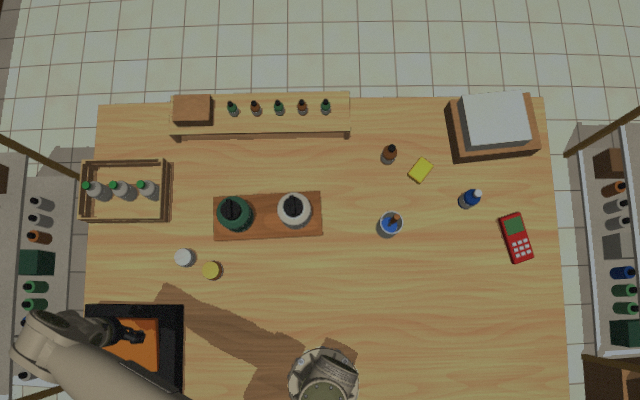

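Scene view: the beaker is at about (280,178) with the brush handle from (275,140) to (276,165). The white canister is at (340,222) and the green one at (392,248). In the top view the brush top is at about (397,219), the beaker at (391,224), the green cap at (233,209) and the white cap at (294,206). I'll zoom in for detail.

```bash
python3 - <<'E'
import cv2,numpy as np
s=cv2.imread("pics/scene0.png");t=cv2.imread("pics/top0.png")
def c(i,x,y,w,h,W,H): return cv2.resize(i[y:y+h,x:x+w],(W,H),interpolation=cv2.INTER_CUBIC)
a=c(s,250,130,60,75,400,500); b=c(s,310,180,100,125,400,500)
cv2.imwrite("pics/c1.png",np.hstack([a,b]))
a=c(t,370,200,50,50,300,300); b=c(t,210,180,110,66,500,300)
cv2.imwrite("pics/c2.png",np.hstack([a,b]))
E
```

```text
(no output)
```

View pics/c1.png

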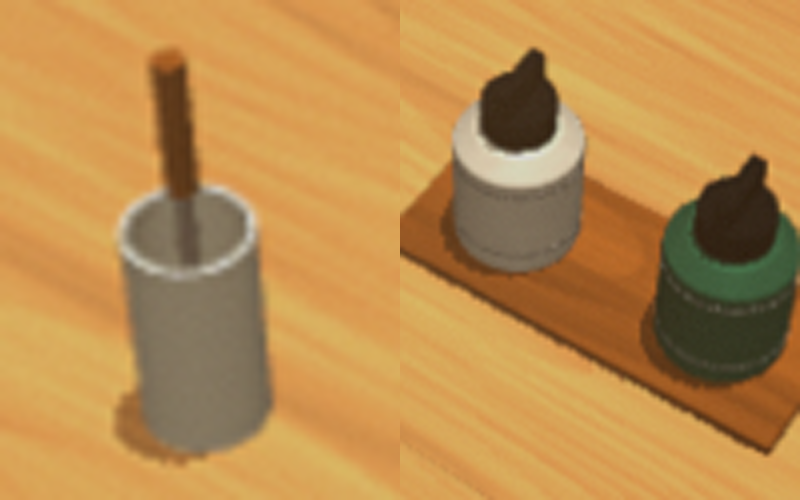

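View pics/c2.png

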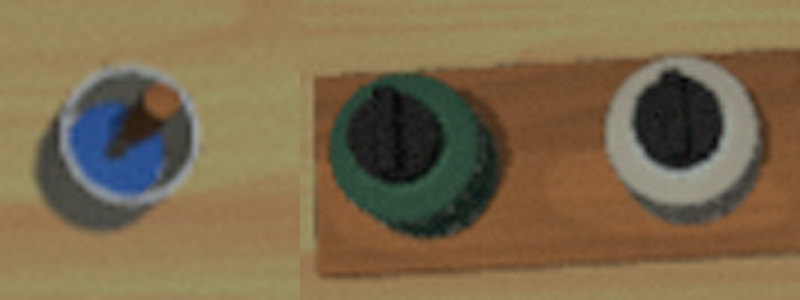

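Crops: brush top is at c2 (162,101) and c1 (168,56), and the rim centre at c2 (130,134). The brush leans towards the upper right in the top view. The green cap's skirt is centred at c2 (395,137), with the bar near vertical in the image. I'll compute positions and brighten the caps to get the bar angle.

```bash
cat > h.py <<'E'
import cv2,numpy as np
from workcell import env
from scipy.optimize import least_squares
def cal(n):
    c=env.calibration(n); return c["camera_matrix"],np.array([c["k1"],0,0,0,0.]),c["rvec"],c["tvec"]
def proj(n,P):
    K,d,r,t=cal(n); return cv2.projectPoints(np.float64(P).reshape(-1,1,3),r,t,K,d)[0][:,0]
def back(n,uv,z):
    K,d,r,t=cal(n); p=cv2.undistortPoints(np.float64([[uv]]),K,d)[0,0]
    R=cv2.Rodrigues(r)[0]; D=R.T@[p[0],p[1],1]; C=-R.T@t; return C+D*(z-C[2])/D[2]
def tri(obs):
    return least_squares(lambda P:np.concatenate([proj(n,P)[0]-uv for n,uv in obs]),[.5,0,.1])
E
python3 - <<'E'
from h import *
np.set_printoptions(precision=4,suppress=True)
r=tri([("top",(397-.4,216.8-.4)),("scene",(274.8,138))]);print("brushtop",r.x,r.fun)
print("rim top",back("top",(391.3,222),.130),"scene",back("scene",(278.,164.5),.130))
print("handle bottom scene",back("scene",(277,158.2),.156))
print("bristle ctr",back("top",(370+117/6-.4,200+148/6-.4),.066))
g=back("top",(230.5,209.8),.160);w=back("top",(210+380/4.545-.4,180+122/4.545-.4),.160)
print("caps",g,w,np.linalg.norm(g-w))
g2=back("scene",(310+737/4-4/1-100+0,180+222/4),.15);print(g2)
for nm,uv in dict(amber=(389,155),blue=(470,200),jar=(212,270),tin=(185,258),soap=(420,170)).items(): print(nm,back("top",uv,.04))
print("tray",[back("top",p,.012) for p in ((214,199),(321,192))])
s=cv2.imread("pics/scene0.png");t=cv2.imread("pics/top0.png")
f=lambda i:np.uint8(255*np.clip(i/90.,0,1)**.7)
a=cv2.resize(f(t[188:228,210:250]),(400,400),interpolation=3);b=cv2.resize(f(s[210:260,368:418]),(400,400),interpolation=3)
cv2.imwrite("pics/c3.png",np.hstack([a,b]))
E
```

```text
brushtop [ 0.4941 -0.2157  0.2422] [ 0.0967 -0.0771  0.1412  0.0225]
rim top [ 0.4945 -0.2155  0.13  ] scene [ 0.4964 -0.213   0.13  ]
handle bottom scene [ 0.495  -0.2158  0.156 ]
bristle ctr [ 0.4966 -0.2172  0.066 ]
caps [0.5342 0.2699 0.16  ] [0.5417 0.0806 0.16  ] 0.1895016542186394
[0.5471 0.2677 0.15  ]
amber [ 0.7316 -0.2298  0.04  ]
blue [ 0.5757 -0.49    0.04  ]
jar [0.3603 0.3499 0.04  ]
tin [0.3993 0.4394 0.04  ]
soap [ 0.6789 -0.3302  0.04  ]
tray [array([0.5976, 0.3554, 0.012 ]), array([ 0.6157, -0.0026,  0.012 ])]
```

View pics/c3.png

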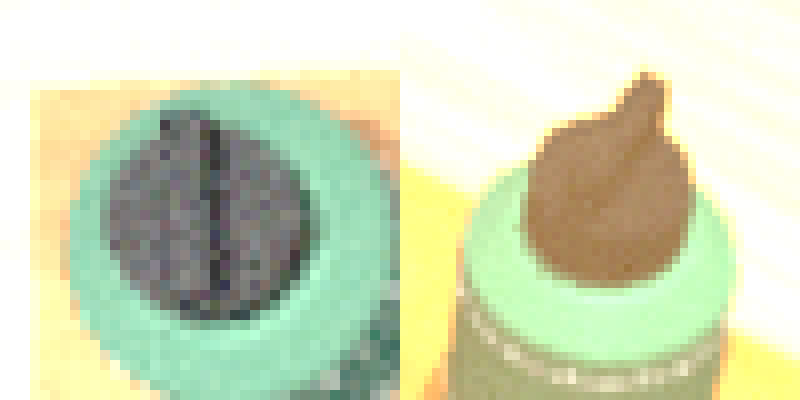

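The brush stands upright at (0.495, -0.216), and the green cap is at about (0.535, 0.269) with its bar roughly along world x. I'll move towards the brush above everything else.

Call:
carry_out:
  moves: [1, -0.02, 0.0175, -0.035, 0, 0, 0, 1, -0.041, 0.036, -0.025, 0, 0, 0, 1, -0.041, 0.036, -0.015, 0, 0, 0, 1, -0.041, 0.036, 0, 0, 0, 0, 1, -0.041, 0.036, 0, 0, 0, 0]

```text
clock: 0.72
tcp_pos: [0.2818, 0.3125, 0.3161]
orientation: [0.002, 0.813, 0.583, -0.003]
wrist_force: [0.1, 0.2, 0.2]
finger_gap: 0.0852
```

```bash
cat >> h.py <<'E'
from scipy.spatial.transform import Rotation as Ro
def rot(s): q=s["orientation"]; return Ro.from_quat([q[1],q[2],q[3],q[0]])
def to(P,yaw=None):
    s=env.get_state();R=rot(s);X=R.as_matrix()[:,0];y=np.arctan2(X[1],X[0])
    print("t",s["clock"],"tcp",s["tcp_pos"].round(4),"yaw",np.degrees(y).round(1),"F",s["wrist_force"].round(1),"gap",s["finger_gap"].round(4),"q6",s["joint_pos"][5].round(2))
    print("shift tool",R.inv().apply(np.array(P)-s["tcp_pos"]).round(4))
    yy=y if yaw is None else yaw
    T=np.array([[np.cos(yy),np.sin(yy),0],[np.sin(yy),-np.cos(yy),0],[0,0,-1]]).T
    print("turn tool deg",np.degrees((R.inv()*Ro.from_matrix(T)).as_rotvec()).round(2))
E
sed -i 's/T=np.array(\(.*\)).T$/T=np.array(\1)/' h.py
python3 - <<'E'
from h import *
to([.495,-.2157,.30])
for P,Q in (((231,201),(231.7,217)),):
    a,b=back("top",P,.174),back("top",Q,.174);print(a,b,np.degrees(np.arctan2(*(a-b)[[1,0]])))
print("far end top",back("top",(210+18.2-.4,188+11.5-.4),.188),back("scene",(398.9,219.8),.188))
# model overlay check: bar corners for angles
c=np.array([.5355,.2695])
for b in (-10,-5,0,5,10,15):
    u=np.array([np.cos(np.radians(b)),np.sin(np.radians(b))])
    print(b,[ (proj("top",[*(c+s*.028*u),.188])[0].round(1),proj("scene",[*(c+s*.028*u),.188])[0].round(1)) for s in(1,-1)])
E
```

```text
Traceback (most recent call last):
  File "h.py", line 17, in to
    print("t",s["clock"],"tcp",s["tcp_pos"].round(4),"yaw",np.degrees(y).round(1),"F",s["wrist_force"].round(1),"gap",s["finger_gap"].round(4),"q6",s["joint_pos"][5].round(2))
                                                                                                                      ^^^^^^^^^^^^^^^^^^^^^
AttributeError: 'float' object has no attribute 'round'
```

```bash
sed -i 's/s\["finger_gap"\].round(4)/round(s["finger_gap"],4)/' h.py
python3 - <<'E'
from h import *
to([.495,-.2157,.30])
for P,Q in (((231,201),(231.7,217)),):
    a,b=back("top",P,.174),back("top",Q,.174);print(a,b,np.degrees(np.arctan2(*(a-b)[[1,0]])))
print("far end top",back("top",(210+18.2-.4,188+11.5-.4),.188),back("scene",(398.9,219.8),.188))
c=np.array([.5355,.2695])
for b in (-10,-5,0,5,10,15):
    u=np.array([np.cos(np.radians(b)),np.sin(np.radians(b))])
    print(b,[ (proj("top",[*(c+s*.028*u),.188])[0].round(1),proj("scene",[*(c+s*.028*u),.188])[0].round(1)) for s in(1,-1)])
E
```

```text
t 0.725 tcp [0.2818 0.3125 0.3161] yaw 71.3 F [0.1 0.2 0.2] gap 0.0852 q6 0.97
shift tool [-0.4318  0.3713  0.019 ]
turn tool deg [0.   0.38 0.  ]
[0.55850166 0.2662403  0.174     ] [0.50999625 0.26315972 0.174     ] 3.6339734633448484
far end top [0.56167942 0.27323664 0.188     ] [0.51153369 0.27049642 0.188     ]
-10 [(array([230.7, 198.6]), array([387.5, 229.9])), (array([227., 217.]), array([400.7, 219.7]))]
-5 [(array([229.9, 198.5]), array([388.2, 230.3])), (array([227.8, 217.1]), array([400. , 219.2]))]
0 [(array([229.1, 198.5]), array([388.9, 230.8])), (array([228.7, 217.1]), array([399.3, 218.8]))]
5 [(array([228.2, 198.5]), array([389.7, 231.1])), (array([229.5, 217.1]), array([398.6, 218.4]))]
10 [(array([227.4, 198.6]), array([390.4, 231.5])), (array([230.3, 217. ]), array([397.8, 218.1]))]
15 [(array([226.6, 198.8]), array([391.3, 231.7])), (array([231.1, 216.8]), array([397. , 217.9]))]
```

Call:
carry_out:
  moves: [1, -0.043, 0.037, 0, 0, 0, 0, 1, -0.043, 0.037, 0, 0, 0, 0, 1, -0.043, 0.037, 0, 0, 0, 0, 1, -0.043, 0.037, 0, 0, 0, 0, 1, -0.043, 0.037, 0, 0, 0, 0]

```text
clock: 1.35
tcp_pos: [0.3893, 0.041, 0.317]
orientation: [0.002, 0.812, 0.584, -0.002]
wrist_force: [0.6, 0.2, -0.1]
finger_gap: 0.0853
```

Call:
carry_out:
  moves: [1, -0.043, 0.037, 0, 0, 0, 0, 1, -0.043, 0.037, 0, 0, 0, 0, 1, -0.043, 0.037, 0, 0, 0, 0, 1, -0.035, 0.03, 0, 0, 0, 0, 1, -0.02, 0.016, 0, 0, 0, 0]

```text
clock: 1.98
tcp_pos: [0.4804, -0.194, 0.3162]
orientation: [0.001, 0.813, 0.582, -0.002]
wrist_force: [0.3, 0.1, 0.8]
finger_gap: 0.0857
```

```bash
python3 -c "
from h import *
to([.495,-.2157,.191],np.radians(70.8))"
```

```text
t 1.975 tcp [ 0.4804 -0.194   0.3162] yaw 71.1 F [0.3 0.1 0.8] gap 0.0857 q6 -0.21
shift tool [-0.0152  0.0209  0.1253]
turn tool deg [-0.04  0.28  0.33]
```

Call:
carry_out:
  moves: [1, -0.015, 0.021, 0, 0, 0, 0, 1, 0, 0, 0.0, 0, 0, 0, 1, 0, 0, 0.045, 0, 0, 0, 1, 0, 0, 0.045, 0, 0, 0, 1, 0, 0, 0, 0, 0, 0]

```text
clock: 2.6
tcp_pos: [0.4937, -0.2156, 0.2226]
orientation: [-0.001, 0.814, 0.581, -0.003]
wrist_force: [-1.9, 1.4, 0.7]
finger_gap: 0.0854
```

```bash
python3 -c "
from h import *
to([.495,-.2157,.191],np.radians(70.8))
import cv2
a=env.read_camera('scene')[115:195,250:320,::-1];b=env.read_camera('top')[190:250,360:425,::-1]
cv2.imwrite('pics/d1.png',np.hstack([cv2.resize(a,(400,460),interpolation=2),cv2.resize(b,(400,460),interpolation=2)]))"
```

```text
t 2.6 tcp [ 0.4937 -0.2156  0.2226] yaw 71.0 F [-1.9  1.4  0.7] gap 0.0854 q6 -0.23
shift tool [0.0004 0.0014 0.0316]
turn tool deg [-0.29  0.18  0.19]
```

View pics/d1.png

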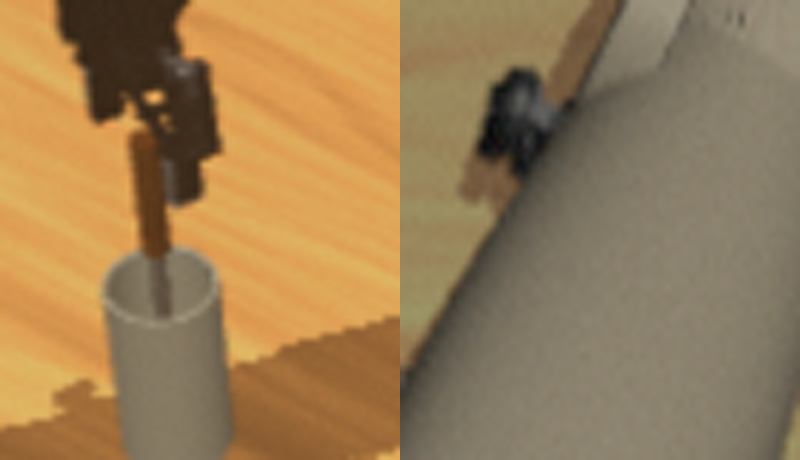

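The handle, with its top at (145,135) in the left crop, sits between the two fingers. I'll lower and grip.

Call:
carry_out:
  moves: [1, 0, 0.001, 0.03, 0, 0, 0, 1, 0, 0, 0.002, 0, 0, 0, -1, 0, 0, 0, 0, 0, 0, -1, 0, 0, 0, 0, 0, 0, -1, 0, 0, 0, 0, 0, 0]
  squeeze: 40

```text
clock: 3.32
tcp_pos: [0.5021, -0.2198, 0.2054]
orientation: [0.01, 0.814, 0.581, 0.002]
wrist_force: [-0.5, -0.7, 0.3]
finger_gap: 0.032
```

Call:
carry_out:
  moves: [-1, 0, 0, 0, 0, 0, 0, -1, 0, 0, 0, 0, 0, 0, -1, 0, 0, 0, 0, 0, 0, -1, 0, 0, 0, 0, 0, 0, -1, 0, 0, 0, 0, 0, 0]

```text
clock: 3.95
tcp_pos: [0.5022, -0.2199, 0.2059]
orientation: [0.01, 0.814, 0.581, 0.002]
wrist_force: [0.5, 0.4, 0.6]
finger_gap: 0.0171
```

```bash
python3 -c "
from h import *
to([.495,-.2157,.191],np.radians(70.8))
s=env.get_state();print(s['joint_pos'].round(3),s['qvel'].round(3),s['tau'].round(1))
import cv2
a=env.read_camera('scene')[90:210,230:330,::-1]
cv2.imwrite('pics/d2.png',cv2.resize(a,(500,600),interpolation=2))"
```

```text
t 3.95 tcp [ 0.5022 -0.2199  0.2059] yaw 71.0 F [0.5 0.4 0.6] gap 0.0171 q6 -0.23
shift tool [ 0.0017 -0.0084  0.0148]
turn tool deg [1.08 0.48 0.25]
[-0.557  0.258 -0.118  1.174 -0.004 -0.226] [ 0.001  0.002 -0.003  0.002 -0.001 -0.   ] [ -0.  -44.4  29.3  -0.2  -0.   -0. ]
```

View pics/d2.png

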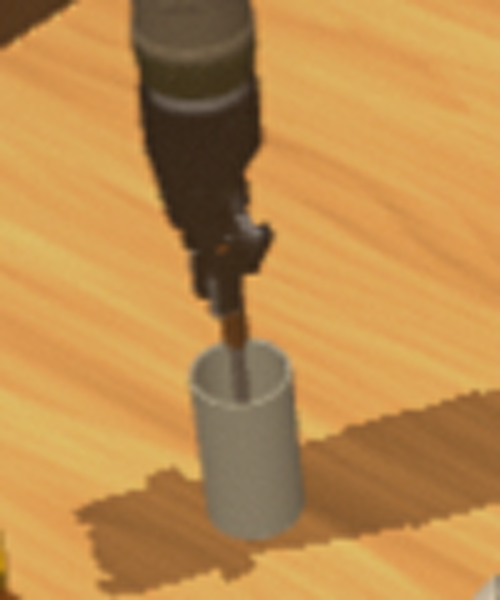

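The handle is gripped (gap 17 mm), about 15 mm higher than planned. That is fine, so first stroke up.

Call:
carry_out:
  moves: [-1, 0, 0, -0.015, 0, 0, 0, -1, 0, 0, -0.02, 0, 0, 0, -1, 0, 0, -0.015, 0, 0, 0, -1, 0, 0, 0, 0, 0, 0, -1, 0, 0, 0, 0, 0, 0]

```text
clock: 4.62
tcp_pos: [0.5013, -0.219, 0.2595]
orientation: [0.01, 0.814, 0.581, 0.002]
wrist_force: [0.1, 1.0, -0.1]
finger_gap: 0.017
```

```bash
python3 -c "
from h import *
to([.5022,-.2199,.206],np.radians(70.8))
import cv2
a=env.read_camera('scene')[90:210,230:330,::-1]
cv2.imwrite('pics/d3.png',cv2.resize(a,(500,600),interpolation=2))"
```

```text
t 4.625 tcp [ 0.5013 -0.219   0.2595] yaw 71.0 F [ 0.1  1.  -0.1] gap 0.017 q6 -0.23
shift tool [-0.      0.0002  0.0535]
turn tool deg [1.09 0.49 0.25]
```

View pics/d3.png

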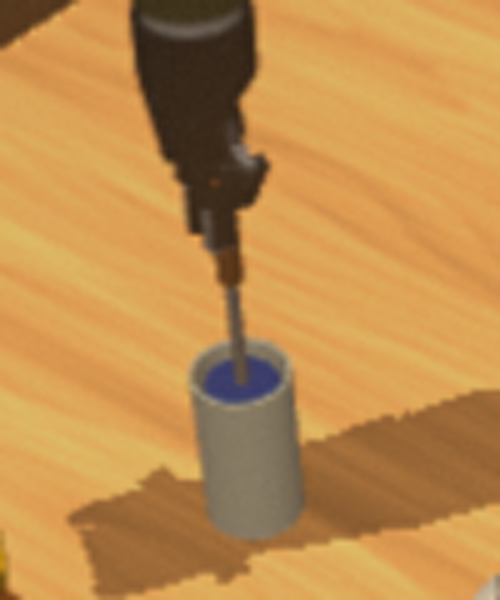

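The bristles are now just below the rim, at (243,378). Down, up again, then down.

Call:
carry_out:
  moves: [-1, 0, 0, 0.015, 0, 0, 0, -1, 0, 0, 0.02, 0, 0, 0, -1, 0, 0, 0.015, 0, 0, 0, -1, 0, 0, 0, 0, 0, 0, -1, 0, 0, 0, 0, 0, 0]

```text
clock: 5.3
tcp_pos: [0.5026, -0.22, 0.2044]
orientation: [0.011, 0.814, 0.581, 0.003]
wrist_force: [-0.9, -0.6, 11.1]
finger_gap: 0.0169
```

Call:
carry_out:
  moves: [-1, 0, 0, 0, 0, 0, 0, -1, 0, 0, -0.015, 0, 0, 0, -1, 0, 0, -0.02, 0, 0, 0, -1, 0, 0, -0.015, 0, 0, 0, -1, 0, 0, 0, 0, 0, 0]

```text
clock: 5.92
tcp_pos: [0.501, -0.2186, 0.254]
orientation: [0.009, 0.814, 0.581, 0.002]
wrist_force: [0.7, 0.9, 0.8]
finger_gap: 0.0168
```

Call:
carry_out:
  moves: [-1, 0, 0, 0, 0, 0, 0, -1, 0, 0, 0.015, 0, 0, 0, -1, 0, 0, 0.02, 0, 0, 0, -1, 0, 0, 0.015, 0, 0, 0, -1, 0, 0, 0, 0, 0, 0]

```text
clock: 6.55
tcp_pos: [0.5018, -0.2192, 0.1994]
orientation: [0.01, 0.814, 0.581, 0.003]
wrist_force: [1.5, -1.1, 1.0]
finger_gap: 0.016
```

Both strokes are done by kinematics: raised to about 0.056 m in the beaker frame, then lowered to the floor. Next I check for blue in the beaker and release.

```bash
python3 -c "
from h import *
to([.5022,-.2199,.206],np.radians(70.8))
for f in (cv2.imread('pics/d2.png'),cv2.imread('pics/d3.png'),cv2.resize(env.read_camera('scene')[90:210,230:330,::-1],(500,600),interpolation=2)):
    f=f.astype(int)[330:420,180:300];print((f[...,0]>f[...,2]+15).sum())
"
```

```text
t 6.55 tcp [ 0.5018 -0.2192  0.1994] yaw 71.0 F [ 1.5 -1.1  1. ] gap 0.016 q6 -0.23
shift tool [-0.0006  0.0007 -0.0066]
turn tool deg [1.06 0.39 0.24]
0
2150
0
```

Call:
carry_out:
  moves: [-0.4, 0, 0, 0, 0, 0, 0, 0, 0, 0, 0, 0, 0, 0, 0.5, 0, 0, 0, 0, 0, 0, 1, 0, 0, 0, 0, 0, 0, 1, 0, 0, 0, 0, 0, 0]

```text
clock: 7.22
tcp_pos: [0.4999, -0.2184, 0.1976]
orientation: [0.007, 0.814, 0.581, 0.001]
wrist_force: [-0.1, -1.0, 0.4]
finger_gap: 0.0855
```

Call:
carry_out:
  moves: [1, 0, 0, 0, 0, 0, 0, 1, 0, 0, -0.01, 0, 0, 0, 1, 0, 0, -0.03, 0, 0, 0, 1, 0, 0, -0.04, 0, 0, 0, 1, 0, 0, -0.04, 0, 0, 0]

```text
clock: 7.85
tcp_pos: [0.4971, -0.2162, 0.3196]
orientation: [0.005, 0.814, 0.581, 0.0]
wrist_force: [0.2, -0.2, 0.5]
finger_gap: 0.0858
```

```bash
python3 -c "
from h import *
to([.535,.271,.30],np.radians(94))
a=env.read_camera('scene')[90:210,230:330,::-1]
cv2.imwrite('pics/d4.png',cv2.resize(a,(500,600),interpolation=2))
"
```

```text
t 7.85 tcp [ 0.4971 -0.2162  0.3196] yaw 71.0 F [ 0.2 -0.2  0.5] gap 0.0858 q6 -0.23
shift tool [ 0.4732 -0.1227  0.0161]
turn tool deg [  0.37   0.39 -22.97]
```

View pics/d4.png

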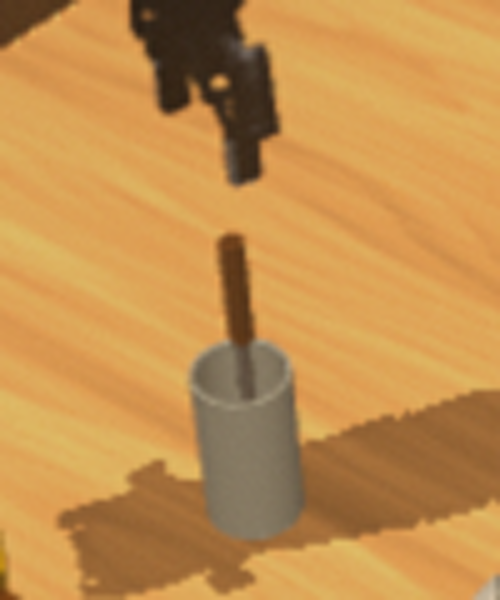

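The brush is standing free at the bottom, with the handle from (232,240) to (240,340). Next, the green cap.

Call:
carry_out:
  moves: [1, 0.03, -0.008, 0, 0, 0, 0, 1, 0.054, -0.014, 0, 0, 0, 0, 1, 0.054, -0.014, 0, 0, 0, 0, 1, 0.054, -0.014, 0, 0, 0, 0, 1, 0.054, -0.014, 0, 0, 0, 0]

```text
clock: 8.52
tcp_pos: [0.5212, 0.0382, 0.3278]
orientation: [0.013, 0.817, 0.577, 0.005]
wrist_force: [0.9, -0.3, -0.1]
finger_gap: 0.0857
```

Call:
carry_out:
  moves: [1, 0.054, -0.014, 0, 0, 0, 0, 1, 0.054, -0.014, 0, 0, 0, 0, 1, 0.05, -0.013, 0, 0, 0, 0, 1, 0.03, -0.008, 0, 0, 0, 0, 1, 0, 0, 0, 0, 0, -10]

```text
clock: 9.15
tcp_pos: [0.5375, 0.2428, 0.3282]
orientation: [0.015, 0.76, 0.65, 0.006]
wrist_force: [0.7, -0.7, -0.5]
finger_gap: 0.0856
```

```bash
python3 -c "
from h import *
to([.535,.271,.25],np.radians(94))
"
```

```text
t 9.15 tcp [0.5375 0.2428 0.3282] yaw 81.1 F [ 0.7 -0.7 -0.5] gap 0.0856 q6 0.45
shift tool [ 0.0282 -0.0092  0.0776]
turn tool deg [  1.69   0.78 -12.9 ]
```

Call:
carry_out:
  moves: [1, 0.014, -0.005, 0, 0.8, 0.4, -6.5, 1, 0.014, -0.003, 0, 0.8, 0.4, -6.5, 1, 0, 0, 0.035, 0, 0, 0, 1, 0, 0, 0.035, 0, 0, 0, 1, 0, 0, 0, 0, 0, 0]

```text
clock: 9.78
tcp_pos: [0.5329, 0.2744, 0.2597]
orientation: [0.001, 0.677, 0.736, 0.003]
wrist_force: [-0.5, -0.2, 1.2]
finger_gap: 0.0853
```

```bash
python3 -c "
from h import *
to([.535,.271,.168],np.radians(94))
a=env.read_camera('scene')[185:275,340:430,::-1];b=env.read_camera('top')[180:240,205:265,::-1]
f=lambda i:np.uint8(255*np.clip(i/150.,0,1)**.6)
cv2.imwrite('pics/d5.png',f(np.hstack([cv2.resize(a,(400,400),interpolation=2),cv2.resize(b,(400,400),interpolation=2)])))
"
```

```text
t 9.775 tcp [0.5329 0.2744 0.2597] yaw 94.8 F [-0.5 -0.2  1.2] gap 0.0853 q6 0.26
shift tool [-0.0038  0.0013  0.0917]
turn tool deg [ 0.34 -0.11  0.78]
```

View pics/d5.png

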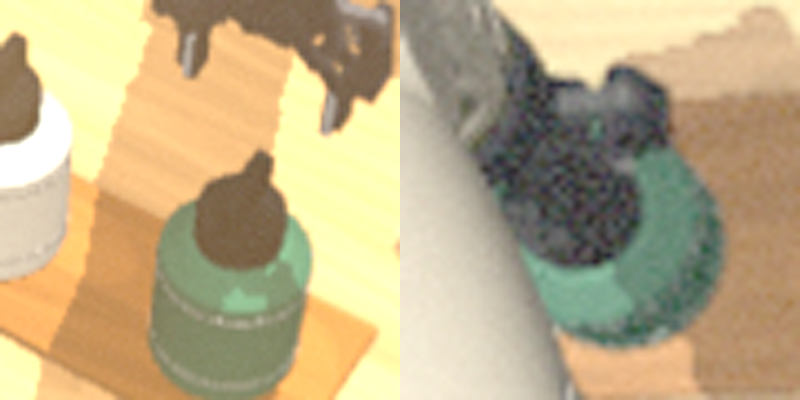

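The fingers straddle the bar. I'll lower to TCP z of about 0.177, keeping the tips clear of the cap's flat at 0.160, and grip.

Call:
carry_out:
  moves: [1, -0.0035, 0.001, 0.02, 0, 0, 0.8, 1, 0, 0, 0.03, 0, 0, 0, 1, 0, 0, 0.02, 0, 0, 0, 1, 0, 0, 0, 0, 0, 0, 1, 0, 0, 0, 0, 0, 0]
  squeeze: 50

```text
clock: 10.5
tcp_pos: [0.5432, 0.2735, 0.2039]
orientation: [0.007, 0.683, 0.731, 0.013]
wrist_force: [-1.2, 0.1, -0.3]
finger_gap: 0.0853
```

```bash
python3 -c "
from h import *
to([.535,.271,.177],np.radians(94))
"
```

```text
t 10.5 tcp [0.5432 0.2735 0.2039] yaw 93.9 F [-1.2  0.1 -0.3] gap 0.0853 q6 0.27
shift tool [-0.0022 -0.0091  0.0266]
turn tool deg [ 1.67 -0.48 -0.1 ]
```

Call:
carry_out:
  moves: [1, -0.002, -0.009, 0.01, 1.6, -0.5, 0, 1, 0, 0, 0.016, 0, 0, 0, 1, 0, 0, 0, 0, 0, 0, 1, 0, 0, 0, 0, 0, 0, 1, 0, 0, 0, 0, 0, 0]

```text
clock: 11.12
tcp_pos: [0.5351, 0.2712, 0.1782]
orientation: [0.001, 0.683, 0.731, 0.001]
wrist_force: [0.1, 0.6, 1.1]
finger_gap: 0.0853
```

```bash
python3 -c "
from h import *
to([.535,.271,.177],np.radians(94))
"
```

```text
t 11.125 tcp [0.5351 0.2712 0.1782] yaw 93.9 F [0.1 0.6 1.1] gap 0.0853 q6 0.27
shift tool [-0.0002 -0.0001  0.0012]
turn tool deg [ 0.13  0.01 -0.1 ]
```

Positioned. Close.

Call:
carry_out:
  moves: [-1, 0, 0, 0, 0, 0, 0, -1, 0, 0, 0, 0, 0, 0, -1, 0, 0, 0, 0, 0, 0, -1, 0, 0, 0, 0, 0, 0, -1, 0, 0, 0, 0, 0, 0]

```text
clock: 11.75
tcp_pos: [0.5355, 0.2717, 0.179]
orientation: [0.001, 0.683, 0.731, 0.002]
wrist_force: [0.0, 0.6, -0.2]
finger_gap: 0.0131
```

Call:
carry_out:
  moves: [-1, 0, 0, 0, 0, 0, 0, -1, 0, 0, 0, 0, 0, 0, -1, 0, 0, 0, 0, 0, 0, -1, 0, 0, 0, 0, 0, 0, -1, 0, 0, 0, 0, 0, 0]

```text
clock: 12.38
tcp_pos: [0.5355, 0.2716, 0.1791]
orientation: [0.001, 0.683, 0.731, 0.002]
wrist_force: [-0.3, 0.1, 0.6]
finger_gap: 0.0133
```

```bash
python3 -c "
from h import *
to([.535,.271,.177],np.radians(94));print(env.get_state()['ft_torque'])
"
```

```text
t 12.375 tcp [0.5355 0.2716 0.1791] yaw 93.9 F [-0.3  0.1  0.6] gap 0.0133 q6 0.27
shift tool [-0.0006 -0.0006  0.002 ]
turn tool deg [ 0.22 -0.04 -0.09]
[0.06917277 0.00591182 0.0004125 ]
```

Call:
carry_out:
  moves: [-1, 0, 0, 0, 0, 0, -5, -1, 0, 0, 0, 0, 0, -5, -1, 0, 0, 0, 0, 0, -5, -1, 0, 0, 0, 0, 0, -5, -1, 0, 0, 0, 0, 0, 0]

```text
clock: 13.0
tcp_pos: [0.535, 0.2722, 0.1797]
orientation: [-0.0, 0.549, 0.836, 0.003]
wrist_force: [-1.0, 2.4, -1.0]
finger_gap: 0.0128
```

```bash
python3 -c "
from h import *
to([.5355,.2716,.179],np.radians(94));print(env.get_state()['ft_torque'])
"
```

```text
t 13.0 tcp [0.535  0.2722 0.1797] yaw 113.5 F [-1.   2.4 -1. ] gap 0.0128 q6 -0.07
shift tool [-0.0007  0.0002  0.0007]
turn tool deg [ 0.2  -0.26 19.46]
[ 0.51104277 -0.08945613 -2.95016026]
```

There is -2.95 N m resisting the turn, so counter-clockwise is probably blocked, with some slip at the bar. I'll go back and past.

Call:
carry_out:
  moves: [-1, 0, 0, 0, 0, 0, 5, -1, 0, 0, 0, 0, 0, 5, -1, 0, 0, 0, 0, 0, 5, -1, 0, 0, 0, 0, 0, 5, -1, 0, 0, 0, 0, 0, 0]

```text
clock: 13.62
tcp_pos: [0.5351, 0.2728, 0.179]
orientation: [-0.001, 0.69, 0.724, 0.003]
wrist_force: [-0.7, 0.3, 1.0]
finger_gap: 0.013
```

```bash
python3 -c "
from h import *
to([.5355,.2716,.179],np.radians(94));print(env.get_state()['ft_torque'])
"
```

```text
t 13.625 tcp [0.5351 0.2728 0.179 ] yaw 92.8 F [-0.7  0.3  1. ] gap 0.013 q6 0.29
shift tool [-0.0012  0.0003 -0.    ]
turn tool deg [ 0.14 -0.33 -1.23]
[ 0.00655278  0.15464473 -0.03144641]
```

Call:
carry_out:
  moves: [-1, 0, 0, 0, 0, 0, 5, -1, 0, 0, 0, 0, 0, 5, -1, 0, 0, 0, 0, 0, 5, -1, 0, 0, 0, 0, 0, 5, -1, 0, 0, 0, 0, 0, 0]

```text
clock: 14.25
tcp_pos: [0.5358, 0.2724, 0.179]
orientation: [-0.0, 0.805, 0.594, 0.003]
wrist_force: [-0.1, -0.2, 1.0]
finger_gap: 0.013
```

```bash
python3 -c "
from h import *
to([.5355,.2716,.179],np.radians(94));print(env.get_state()['ft_torque'])
"
```

```text
t 14.25 tcp [0.5358 0.2724 0.179 ] yaw 72.9 F [-0.1 -0.2  1. ] gap 0.013 q6 0.63
shift tool [-0.0009 -0.0001  0.    ]
turn tool deg [  0.19  -0.24 -21.13]
[ 0.09261401  0.08617138 -0.00184133]
```

Clockwise turns freely, so I'll continue that way.

Call:
carry_out:
  moves: [-1, 0, 0, 0, 0, 0, 9, -1, 0, 0, 0, 0, 0, 9, -1, 0, 0, 0, 0, 0, 9, -1, 0, 0, 0, 0, 0, 9, -1, 0, 0, 0, 0, 0, 9]

```text
clock: 14.88
tcp_pos: [0.5362, 0.2718, 0.179]
orientation: [-0.0, 0.972, 0.237, 0.002]
wrist_force: [-0.4, -0.2, 0.4]
finger_gap: 0.0129
```

Call:
carry_out:
  moves: [-1, 0, 0, 0, 0, 0, 9, -1, 0, 0, 0, 0, 0, 9, -1, 0, 0, 0, 0, 0, 9, -1, 0, 0, 0, 0, 0, 9, -1, 0, 0, 0, 0, 0, 9]

```text
clock: 15.5
tcp_pos: [0.5352, 0.2707, 0.179]
orientation: [0.001, 0.987, -0.158, 0.002]
wrist_force: [-0.2, -1.0, 0.2]
finger_gap: 0.0131
```

```bash
python3 -c "
from h import *
to([.5355,.2716,.179],np.radians(-26));print(env.get_state()['ft_torque'])
"
```

```text
t 15.5 tcp [0.5352 0.2707 0.179 ] yaw -18.2 F [-0.2 -1.   0.2] gap 0.0131 q6 2.22
shift tool [-0.     -0.0009 -0.    ]
turn tool deg [ 0.01 -0.21  7.8 ]
[-0.04111363  0.20636459 -0.02811404]
```

Call:
carry_out:
  moves: [-1, 0, 0, 0, 0, 0, 8, -1, 0, 0, 0, 0, 0, 4, -1, 0, 0, -0.003, 0, 0, 0, -1, 0, 0, -0.005, 0, 0, 0, -1, 0, 0, 0, 0, 0, 0]

```text
clock: 16.12
tcp_pos: [0.5333, 0.2717, 0.1813]
orientation: [0.002, 0.968, -0.252, -0.002]
wrist_force: [-2.0, -1.8, 12.2]
finger_gap: 0.0128
```

```bash
python3 -c "
from h import *
to([.5355,.2716,.28]);print(env.get_state()['ft_torque'])
"
```

```text
t 16.125 tcp [0.5333 0.2717 0.1813] yaw -29.2 F [-2.  -1.8 12.2] gap 0.0128 q6 2.42
shift tool [ 0.0017 -0.0005 -0.0987]
turn tool deg [0.24 0.15 0.  ]
[-0.24839652  0.34921217  0.74941241]
```

Call:
carry_out:
  moves: [-1, 0, 0, 0, 0, 0, 0, -1, 0, 0, -0.005, 0, 0, 0, -1, 0, 0, -0.005, 0, 0, 0, -1, 0, 0, 0, 0, 0, 0, -1, 0, 0, 0, 0, 0, 0]

```text
clock: 16.75
tcp_pos: [0.5327, 0.2712, 0.1888]
orientation: [0.003, 0.968, -0.25, -0.003]
wrist_force: [1.8, -0.0, -7.9]
finger_gap: 0.0129
```

```bash
python3 -c "
from h import *
to([.5355,.2716,.28]);print(env.get_state()['ft_torque'])
"
```

```text
t 16.75 tcp [0.5327 0.2712 0.1888] yaw -28.9 F [ 1.8 -0.  -7.9] gap 0.0129 q6 2.41
shift tool [ 0.0018 -0.001  -0.0913]
turn tool deg [0.45 0.29 0.  ]
[ 0.0143306  -0.35768698  0.5801627 ]
```

```bash
python3 -c "
from h import *
a=env.read_camera('scene')[190:280,345:435,::-1]
o=cv2.imread('pics/scene0.png')[190:280,345:435]
f=lambda i:np.uint8(255*np.clip(i/150.,0,1)**.6)
cv2.imwrite('pics/d6.png',f(np.hstack([cv2.resize(o,(400,400),interpolation=2),cv2.resize(a,(400,400),interpolation=2)])))
"
```

```text
(no output)
```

View pics/d6.png

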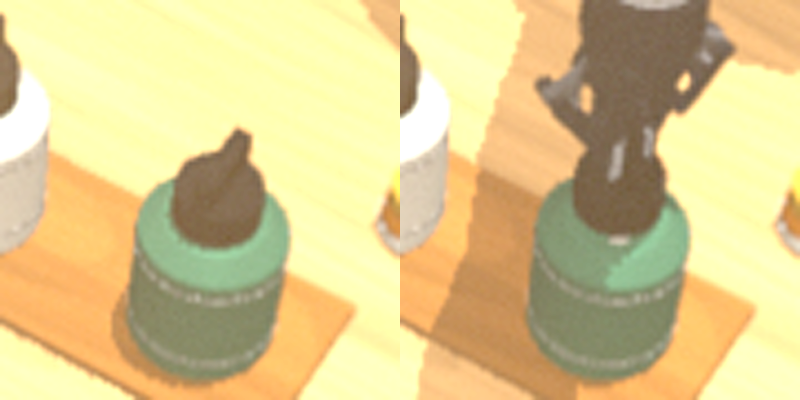

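The cap's lower edge has risen from about y=247 to 237 and the bright neck shows at (620,240). That is more than the 2 mm thread play, so the thread has released. I'll keep lifting.

Call:
carry_out:
  moves: [-1, 0.001, 0, -0.008, 0, 0, 0, -1, 0, 0, -0.012, 0, 0, 0, -1, 0, 0, -0.02, 0, 0, 0, -1, 0, 0, -0.02, 0, 0, 0, -1, 0, 0, 0, 0, 0, 0]

```text
clock: 17.42
tcp_pos: [0.5342, 0.271, 0.2566]
orientation: [0.002, 0.968, -0.252, -0.002]
wrist_force: [0.9, 0.0, -0.4]
finger_gap: 0.0124
```

```bash
python3 -c "
from h import *
to([.5355,.2712,.279]);print(env.get_state()['ft_torque'])
"
```

```text
t 17.425 tcp [0.5342 0.271  0.2566] yaw -29.2 F [ 0.9  0.  -0.4] gap 0.0124 q6 2.42
shift tool [ 0.0009 -0.0007 -0.0224]
turn tool deg [0.25 0.14 0.  ]
[ 0.0357876  -0.07612327 -0.00664382]
```

Call:
carry_out:
  moves: [-1, 0, 0, -0.01, 0, 0, 0, -1, 0, 0, -0.012, 0, 0, 0, -1, 0, 0, 0, 0, 0, 0, -1, 0, 0, 0, 0, 0, 0, -1, 0, 0, 0, 0, 0, 0]

```text
clock: 18.05
tcp_pos: [0.5339, 0.2706, 0.2805]
orientation: [0.002, 0.968, -0.252, -0.002]
wrist_force: [0.1, -0.4, -0.4]
finger_gap: 0.0126
```

```bash
python3 -c "
from h import *
to([.5355,.2712,.279])
a=env.read_camera('scene')[:,:,::-1]
b=env.read_camera('top')[:,:,::-1]
f=lambda i:np.uint8(255*np.clip(i/180.,0,1)**.7)
cv2.imwrite('pics/d7.png',np.hstack([f(cv2.resize(a[150:280,320:450],(400,400),interpolation=2)),cv2.resize(a[130:260,190:320],(400,400),interpolation=2)]))
"
```

```text
t 18.05 tcp [0.5339 0.2706 0.2805] yaw -29.2 F [ 0.1 -0.4 -0.4] gap 0.0126 q6 2.42
shift tool [ 0.0012 -0.0013  0.0015]
turn tool deg [0.25 0.12 0.  ]
```

View pics/d7.png

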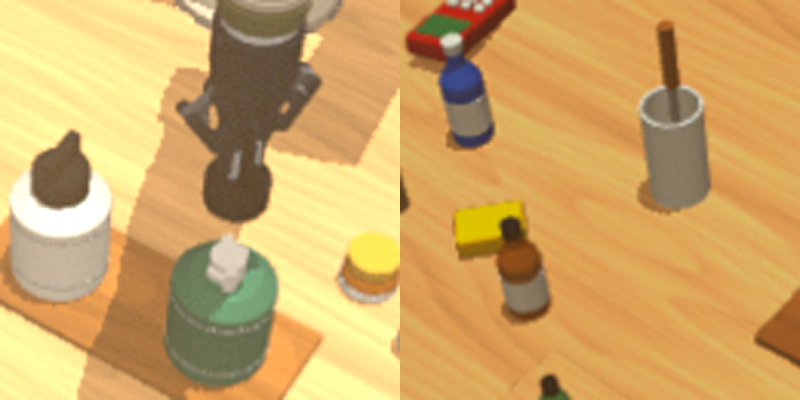

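The cap is held upright above the exposed neck (left crop, cap at (237,185), neck at (230,260)). The white cap is on, the brush stands in the beaker, and the other things are in place. Handing in.

```bash
python3 -c "
from workcell import env
print(env.hand_in())"
```

```text
the job is handed in; nothing more can be done
None
```

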